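Park the probe thermometer and hold the topping well's lid open

ROBOT

A 6-joint arm with a two-finger parallel gripper is mounted at the origin on the work surface. World frame = base frame: x ahead of the robot, y to its left, z up, the work surface at z = 0. Lengths are in m, angles in rad, forces in N, time in s.
With the tool pointing down it reaches from about 0.3 to 0.775 m from the base axis. Payload 14.6 kg.
Tool frame: the origin (TCP) lies midway between the tips of the shut fingers; the grasp point (between the pads) lies 19 mm behind it; z points along the fingers, y is the line along which they close (so a half turn about z gives the same grasp; the last joint's range is limited). The gripper opens to 85 mm and grips with 20 to 120 N. Pads are 22 mm wide; open, the fingers measure 114 mm over their backs; the gripper's body (76 mm by 85 mm) begins 54 mm behind the grasp point. The pads swing forward as they close: fully open they stand 13 mm farther back than shut.
Start: joints at [-1.335, 0.3, 1.521, -0, 1.321, -0.067], TCP at [0.164, -0.525, 0.195] pointing down, gripper open.
Joint ranges: [-3.03, 3.03], [-0.79, 2.21], [0.23, 2.52], [-1.04, 4.18], [0, 3.07], [-2.55, 2.55]. Speed limits (rad/s): [2.22, 2.22, 2.57, 3.14, 3.14, 3.14].

INTERFACE

Orientations are given as a 3x3 rotation matrix whose columns are the frame's x, y, z axes.
In Python, from station import get_state, optics, manip gives the robot as it stands.
- The arm moves only by the shell command python3 -m crank 'ROWS' [FORCE]. ROWS is JSON, one flat list of numbers, 5 for each row, row after row: the shift along the tool's x, y, z scaled (see below), then the turn about the tool's z scaled (see below), then the opening, from 0 (shut) to 1 (fully open). In form: [tx, ty, tz, turn, gripper, tx, ty, tz, turn, gripper, ...]. A call has 1 to 20 rows; each row is the pose to reach, as a shift and turn from the pose commanded when the call began, along the tool's axes at that moment; what a row does not reach only later rows make up. The controller multiplies each number of a shift by 20 cm and each number of a turn by pi/2 rad. A row lasts 1/8 s, in which the tool goes at most 62.5 mm and 10.7 degrees, less where a joint would pass 70% of its speed; a pose out of reach is approached as far as the arm can. A call with a number of a shift or a turn outside -1 to 1 is refused whole. A call with a gripper value outside its range is refused whole. The fingers move at their own pace and stop on an object; FORCE is the grip in N (left out, the last holds). Time passes only in rows, so rows that repeat a pose let the fingers close. It gives the time, the measured TCP pose, the force, the opening and the grip force at its end, in the units of the state.
- get_state(): the state, without advancing time (a new reading comes with each control period).
- optics.read_camera(name): name is "side" or "top" or "wrist"; returns a dict with "img" (384x512x3 uint8, red, green, blue), "fx", "fy", "cx", "cy" (pixels), "origin" and "orientation" of the camera in the world; the wrist camera has in their place "tool_from_camera" (4x4, takes a point from camera to tool coordinates, whose origin is the TCP and whose axes are the flange's). Camera axes: x right, y down, z forward; pixel columns grow to the right and rows downward; lengths in m; the calibration is good to about 2 mm. A picture is of the moment at which its call begins: read the wrist's pose just before it. There is no depth.
- manip.sign_off(): hands the job in; it is judged then, once.
Trained networks look in a picture, given as the dict that the camera call returned (one of the last four; its "shot" number tells which), for a name from the list of things; names that differ only in an ending like _2 or _b are one class to them, and where a whole thing is asked for, a point or a joint stands for the part that bears it (a point fixed in the world has none). Each returns a list of dicts, best first, with "p" (0 to 1); they miss things now and then, are a little off and sometimes report something else, mostly with a low value. They report only what shows in the picture. A call takes as long as a camera call.
- optics.trace(picture, label): "mask" (384x512 bool, what is visible of it).
- optics.spot_point(picture, label): "xyz" ([x, y, z] in m, in world coordinates, good to about 4 mm: a listed point, or the origin of a listed thing).
The state is a dict: "t": time; "joints": joint angles; "dq": joint speeds; "tau": joint torques, N m; "tool_pos": TCP position; "tcp_rot": TCP orientation; "ft_force": force on the tool from outside, world axes, zero at the start; "ft_torque": the same for the moment, N m; "grip_width": finger opening in m; "gripper_force": force on a finger pad.
Only numpy, scipy, OpenCV 4.12 (cv2) and the standard library are available. Lean on these libraries where they do the work, as an engineer would, in place of code of your own. Each camera call takes 0.05 s, during which the arm holds its last target. There are 200 camera calls.

TASK

The thermometer hanging through the lid of the steel topping well has to come out before the well can be refilled: lift it out and lower it, stem first and without dropping it, into the slim straight steel cup, so that it stands there by itself. Then raise the well's lid by its bar handle to about 50 degrees from closed and keep holding it there: the lid falls shut if let go, so finish while still holding it open. Keep the cup standing and leave the pitcher, jar, tamper and coffee cup alone.

Things in the scene. Friction and masses are not known exactly. Their poses are not given: they have to be found in the camera images.
- bin: fixed open-topped steel box (the topping well), 200 (x) x 180 (y) x 130 mm high; origin at the centre of its underside on the counter, z up; x points from the front (handle side, nearer the robot) to the hinge side. It carries the lid.
- lid (a joint): angle of the lid's hinge in rad: 0 closed (lid level), grows as the front edge rises, stop at 1.4; 50 degrees is 0.87. The flat metal lid, 200 x 180 x 6 mm, about 0.6 kg, lies on the box and falls shut from any angle (no spring, almost no hinge friction).
- lid_hinge (a point): middle of the hinge line, on the far top edge of the box, in the bin's frame at (100, 0, 130) mm; the hinge line runs along the bin's y. Fixed to the lid, its axes turn with it.
- lid_handle (a point): middle of the lid's bar handle: round dark bar 10 mm thick, 110 mm long along the bin's y, posts at its ends, centre line 35 mm above the lid's top. Lid closed: at (-70, 0, 171) mm in the bin's frame, 170 mm before and 41 mm above the hinge line; it turns with the lid. Can be pinched from above across the bin's x; the round bar then turns between the fingers as the lid swings
- probe: loose probe thermometer, 0.12 kg: straight round black handle 28 mm thick, 60 mm long, its top end a white dial in a steel rim; steel stem 8 mm thick, 85 mm long below. Origin: centre of the handle's underside; z from tip to dial. It starts hanging upright through a 14 mm hole in the closed lid, handle resting on the lid, in the bin's frame at (30, 0, 136) mm
- probe_grip (a point): point to grip on the axis of the thermometer's handle, 38 mm above the handle's underside, 22 mm below its top
- probe_tip (a point): tip of the thermometer's stem, 85 mm below the handle's underside
- cup: loose slim straight-sided steel cup, no handle, 50 mm outside and 44 mm inside diameter, 100 mm high, 6 mm floor, 0.5 kg; origin at the centre of its underside. It is told from the other vessels by being tallest, slimmest and straight.
- cup_in (a point): centre of the cup's inner floor, 6 mm above its underside
- cup_rim (a point): centre of the cup's mouth, 100 mm above its underside
- pitcher: bystander: bellied steel milk pitcher, 86 mm wide with a loop handle, 95 mm high; origin at the centre of its underside
- jar: bystander: glass jar with a steel cap, 68 mm wide, 85 mm high; origin at the centre of its underside
- tamper: bystander: coffee tamper standing on its 58 mm base, 90 mm high; origin at the centre of its underside
- coffee_cup: bystander: white coffee mug, 80 mm wide, 60 mm high; origin at the centre of its underside

How it is judged:
By the outcome, as a careful person would: the job done as asked, in the order asked, and still so for the second after the job is handed in, while the arm keeps its last pose, push and grip.
It also fails if it takes over 54 s, if anything falls off the work surface, if the arm or the gripper's body presses on something with over 40 N, if the wrist force passes 120 N, or if a joint passes its speed limit or range.

## Working session

There is one attempt and no reset: what is moved stays moved. The work goes in short steps, Python scripts to look and compute and a shell command to move; the robot and the scene stay as the last step left them, time stands still between calls to the robot, and variables do not carry over. Pictures are saved under pics/ and viewed, at most 10 in all, crops included, and the job is handed in when it is done.

```bash
mkdir -p pics; ls
cat > h.py <<'E'
from station import get_state, optics, manip
import numpy as np, cv2
def look(names, cams=("side","top"), save=None):
    for c in cams:
        im=optics.read_camera(c)
        if save: cv2.imwrite(f"pics/{save}_{c}.png", im["img"][:,:,::-1])
        for n in names:
            r=optics.spot_point(im,n)
            print(c,n,[(np.round(d["xyz"],4).tolist(),round(d["p"],2)) for d in r[:2]])
E
python3 - <<'E'
from h import *
s=get_state(); print(s["t"],s["tool_pos"],np.round(s["tcp_rot"],3).tolist(),s["grip_width"])
look(["bin","lid_hinge","lid_handle","probe_grip","probe_tip","probe","cup","cup_rim","pitcher","jar","tamper","coffee_cup"],save="a")
a=cv2.imread("pics/a_side.png");b=cv2.imread("pics/a_top.png")
cv2.imwrite("pics/a.png",cv2.resize(np.hstack([a,b]),(800,300)))
E
```

```text
pics
0.0 [ 0.16395007 -0.52470456  0.19400161] [[0.955, 0.298, -0.0], [0.298, -0.955, 0.001], [0.0, -0.001, -1.0]] 0.08554383527769946
side bin [([0.5317, 0.0948, 0.0007], 0.61)]
side lid_hinge [([0.6302, 0.0813, 0.1285], 0.73)]
side lid_handle [([0.4624, 0.1017, 0.1704], 0.86)]
side probe_grip [([0.563, 0.0881, 0.1722], 0.53)]
side probe_tip [([0.4627, 0.1, 0.1701], 0.39), ([0.4468, -0.1791, 0.0998], 0.33)]
side probe [([0.5624, 0.0882, 0.1381], 0.84)]
side cup []
side cup_rim [([0.4494, -0.1836, 0.0102], 0.66), ([0.4499, -0.1787, 0.1003], 0.6)]
side pitcher [([0.4818, -0.3382, -0.0034], 0.96), ([0.6418, -0.3329, -0.004], 0.59)]
side jar [([0.5968, -0.1915, 0.0019], 0.68)]
side tamper [([0.4504, -0.1802, 0.0075], 0.69), ([0.5414, 0.3793, 0.0001], 0.67)]
side coffee_cup [([0.6464, -0.333, -0.0032], 0.71), ([0.4523, -0.1784, -0.0001], 0.18)]
top bin [([0.5296, 0.0966, -0.0004], 0.77)]
top lid_hinge [([0.6325, 0.077, 0.1301], 0.96)]
top lid_handle []
top probe_grip [([0.561, 0.0881, 0.1768], 0.53)]
top probe_tip []
top probe [([0.5599, 0.0946, 0.1378], 0.61)]
top cup [([0.4487, -0.1807, 0.0044], 0.78)]
top cup_rim [([0.453, -0.1796, 0.1013], 0.55)]
top pitcher [([0.4812, -0.3345, 0.0007], 0.77)]
top jar [([0.5916, -0.1933, -0.0065], 0.97)]
top tamper [([0.5398, 0.3787, 0.0012], 0.94)]
top coffee_cup [([0.6438, -0.3354, -0.0032], 0.63)]
```

View pics/a_top.png

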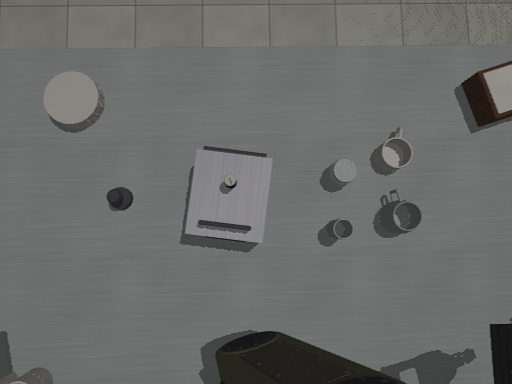

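View pics/a_side.png

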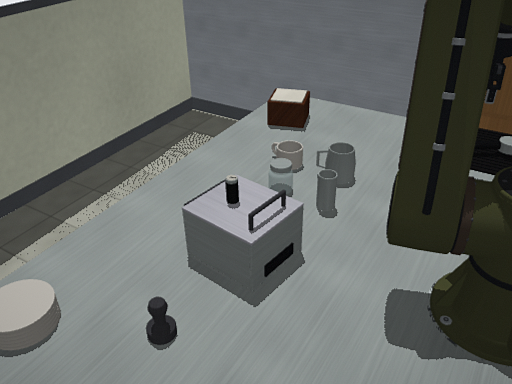

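The top view shows the well at (230,195) with the probe at (230,181), its bar at (224,226) and the slim cup at (342,229). The side view agrees, and the bin is yawed about -7°. I'll move above the probe now.

```bash
python3 -m crank '[0,0,-0.5,0,1, 0,0,-0.6,0,1, 0.5,-0.4,-0.6,0,1, 1,-0.8,-0.6,0,1, 1,-0.8,-0.6,0,1,1,-0.8,-0.6,0,1,1,-0.8,-0.6,0,1]' && python3 -m crank '[0.5,-0.4,0,0,1, 1,-0.8,0,0,1, 1,-0.8,0,0,1,1,-0.8,0,0,1,1,-0.8,0,0,1]'
```

```text
t: 2.17
tool_pos: [0.3087, -0.3102, 0.3151]
tcp_rot: [[0.953, 0.302, 0.001], [0.302, -0.953, -0.001], [0.001, 0.001, -1.0]]
ft_force: [0.3, 0.2, 0.1]
grip_width: 0.0855
gripper_force: 0.0
t: 2.8
tool_pos: [0.4516, -0.0982, 0.3142]
tcp_rot: [[0.953, 0.302, -0.001], [0.302, -0.953, 0.0], [-0.0, -0.001, -1.0]]
ft_force: [-0.5, -1.3, 0.2]
grip_width: 0.0853
gripper_force: 0.0
```

```bash
python3 -m crank '[0.3,-0.3,0,-0.12,1, 0.6,-0.6,0,-0.24,1, 0.6,-0.6,0,-0.36,1, 0.6,-0.6,0,-0.48,1,0.6,-0.6,0,-0.6,1,0.6,-0.6,0,-0.73,1,0.6,-0.6,0,-0.73,1,0.6,-0.6,0,-0.73,1]'
python3 - <<'E'
from h import *
s=get_state(); print(s["t"],s["tool_pos"],np.round(s["tcp_rot"],3).tolist(),s["joints"])
im=optics.read_camera("wrist")
cv2.imwrite("pics/w1.png",im["img"][:,:,::-1])
T=np.eye(4);T[:3,:3]=s["tcp_rot"];T[:3,3]=s["tool_pos"]
for n in ["probe","probe_grip","lid_handle","lid_hinge","bin"]:
    print(n,[(np.round(d["xyz"],4).tolist(),round(d["p"],2)) for d in optics.spot_point(im,n)[:1]])
E
```

```text
t: 3.8
tool_pos: [0.5292, 0.0493, 0.3146]
tcp_rot: [[0.126, 0.992, -0.0], [0.992, -0.126, -0.0], [-0.0, -0.0, -1.0]]
ft_force: [0.5, -0.6, 1.1]
grip_width: 0.0854
gripper_force: 0.0
3.8 [0.52921544 0.04925267 0.31456449] [[0.126, 0.992, -0.0], [0.992, -0.126, -0.0], [-0.0, -0.0, -1.0]] [ 2.39336729e-02  1.96391356e-01  1.37503330e+00 -9.34170210e-05
  1.57019061e+00  1.49776191e-01]
probe [([0.5632, 0.0879, 0.1352], 0.79)]
probe_grip [([0.5647, 0.089, 0.1714], 0.56)]
lid_handle [([0.4645, 0.1043, 0.1745], 0.63)]
lid_hinge [([0.6306, 0.0836, 0.1279], 0.7)]
bin [([0.5349, 0.0948, -0.0003], 0.91)]
```

View pics/w1.png

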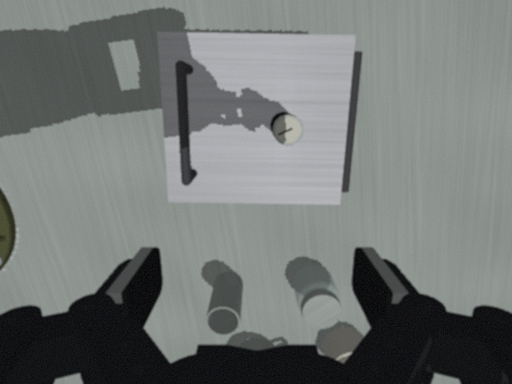

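The wrist view shows the probe's dial at (288,128) and the bar running from (183,68) to (190,178), so the tool is nearly square to the lid. I'll check the positions by projecting these pixels.

```bash
cat >> h.py <<'E'
def ray(im,s,uv,z):
    if "origin" in im: R=np.array(im["orientation"]);o=np.array(im["origin"])
    else:
        T=np.array(im["tool_from_camera"]);R0=np.array(s["tcp_rot"]);R=R0@T[:3,:3];o=R0@T[:3,3]+s["tool_pos"]
    d=R@[(uv[0]-im["cx"])/im["fx"],(uv[1]-im["cy"])/im["fy"],1]
    return o+d*(z-o[2])/d[2]
E
python3 - <<'E'
from h import *
s=get_state(); im=optics.read_camera("wrist"); R=np.array(s["tcp_rot"])
for n,uv,z in [("dial",(288,128.5),.196),("bar1",(183,68),.176),("bar2",(188,178),.176),("c1",(158,32),.136),("c2",(355,37),.136),("c3",(341,205),.136),("c4",(168,203),.136)]:
    p=ray(im,s,uv,z); print(n,p.round(4),"tool",((p-s["tool_pos"])@R).round(4))
m=optics.trace(im,"probe"); 
if m:
    v,u=np.nonzero(m[0]["mask"]);print("probe mask",u.min(),u.max(),v.min(),v.max())
t=optics.read_camera("top")
print("top dial",ray(t,s,(230,181),.196))
E
```

```text
dial [0.5628 0.0916 0.196 ] tool [0.0454 0.0283 0.1186]
bar1 [0.4737 0.156  0.176 ] tool [ 0.0985 -0.068   0.1386]
bar2 [0.4593 0.0528 0.176 ] tool [-0.0057 -0.0696  0.1386]
c1 [0.447  0.1969 0.136 ] tool [ 0.1357 -0.0995  0.1786]
c2 [0.6437 0.168  0.136 ] tool [0.1311 0.0993 0.1786]
c3 [ 0.6209 -0.0095  0.136 ] tool [-0.0479  0.0983  0.1786]
c4 [0.4209 0.0175 0.136 ] tool [-0.0454 -0.1035  0.1786]
probe mask 271 302 114 145
top dial [0.55733812 0.08848489 0.196     ]
```

```bash
python3 -m crank '[0.15,0.1,0,0,1, 0.22,0.145,0,0,1, 0.22,0.145,0.25,0,1, 0.22,0.145,0.5,0,1,0.22,0.145,0.7,0,1,0.22,0.145,0.8,0,1,0.22,0.145,0.8,0,1,0.22,0.145,0.8,0,1]' 40 && python3 -m crank '[0,0,0,0,0.5, 0,0,0,0,0.2, 0,0,0,0,0, 0,0,0,0,0,0,0,0,0,0,0,0,0,0,0,0,0,0,0,0]'
```

```text
t: 5.25
tool_pos: [0.5637, 0.0903, 0.1558]
tcp_rot: [[0.121, 0.993, 0.002], [0.993, -0.121, 0.0], [0.0, 0.001, -1.0]]
ft_force: [-0.4, 0.8, 0.3]
grip_width: 0.0853
gripper_force: 0.0
t: 6.12
tool_pos: [0.5634, 0.0903, 0.155]
tcp_rot: [[0.121, 0.993, 0.001], [0.993, -0.121, 0.0], [0.0, 0.001, -1.0]]
ft_force: [-1.9, 0.8, 6.0]
grip_width: 0.0252
gripper_force: 39.2
```

```bash
python3 -m crank '[0,0,-0.1,0,0, 0,0,-0.25,0,0, 0,0,-0.5,0,0, 0,0,-0.75,0,0, 0,0,-0.9,0,0,0,0,-0.9,0,0,0,0,-0.9,0,0]'
python3 - <<'E'
from h import *
s=get_state(); print(s["t"],s["tool_pos"])
look(["probe_tip","probe_grip","probe","cup_rim","cup"],save="b")
im=optics.read_camera("wrist")
for n in ["cup","cup_rim","cup_in"]: print(n,[(np.round(d["xyz"],4).tolist(),round(d["p"],2)) for d in optics.spot_point(im,n)[:1]])
E
```

```text
t: 7.0
tool_pos: [0.5629, 0.0902, 0.3327]
tcp_rot: [[0.121, 0.993, -0.003], [0.993, -0.121, -0.0], [-0.001, -0.002, -1.0]]
ft_force: [-1.8, -0.4, -2.4]
grip_width: 0.0248
gripper_force: 39.6
7.0 [0.56294746 0.09019095 0.3327321 ]
side probe_tip [([0.5638, 0.0889, 0.2339], 0.56)]
side probe_grip [([0.5634, 0.0853, 0.3524], 0.86), ([0.4497, -0.1779, 0.1005], 0.37)]
side probe [([0.5611, 0.0896, 0.3152], 0.81)]
side cup_rim [([0.4475, -0.18, 0.1021], 0.91)]
side cup [([0.4496, -0.1803, 0.0026], 0.92), ([0.5426, 0.3763, -0.0012], 0.31)]
top probe_tip []
top probe_grip []
top probe [([0.5377, 0.3817, 0.0007], 0.36)]
top cup_rim [([0.4535, -0.1756, 0.103], 0.6)]
top cup [([0.4496, -0.182, 0.0048], 0.65)]
cup []
cup_rim [([0.4507, -0.1798, 0.1007], 0.64)]
cup_in [([0.5925, -0.192, 0.0032], 0.74)]
```

View pics/b_side.png

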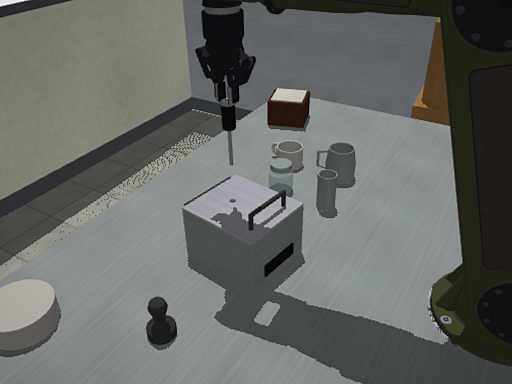

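The side view shows the probe held upright, with its tip at (231,165) (z about 0.23) and clear of the lid. The cup's rim is at (327,175), which agrees with (0.450, -0.180). I'll carry the probe over it.

```bash
python3 -m crank '[-0.2,-0.06,0,0,0, -0.45,-0.12,0,0,0, -0.7,-0.2,0,0,0, -1,-0.28,0,0,0,-1,-0.28,0,0,0,-1,-0.28,0,0,0]' && python3 -m crank '[-0.2,-0.06,0,0,0, -0.41,-0.12,0,0,0, -0.41,-0.12,0,0,0,-0.41,-0.12,0.25,0,0,-0.41,-0.12,0.4,0,0,-0.41,-0.12,0.4,0,0,-0.41,-0.12,0.4,0,0]'
python3 - <<'E'
from h import *
s=get_state(); print(s["t"],s["tool_pos"])
look(["probe_tip","probe_grip","probe","cup_rim","cup"],save="c")
im=optics.read_camera("wrist");cv2.imwrite("pics/c_w.png",im["img"][:,:,::-1])
print([(np.round(d["xyz"],4).tolist(),round(d["p"],2)) for n in ("cup_rim","probe_tip") for d in optics.spot_point(im,n)[:1]])
a=cv2.imread("pics/c_side.png")[80:230,260:400];b=cv2.imread("pics/c_w.png")
cv2.imwrite("pics/c.png",np.hstack([cv2.resize(a,(400,430),interpolation=cv2.INTER_CUBIC),cv2.resize(b,(400,430))]))
E
```

```text
t: 8.55
tool_pos: [0.4836, -0.1014, 0.3347]
tcp_rot: [[0.122, 0.993, 0.0], [0.993, -0.122, 0.0], [0.0, 0.0, -1.0]]
ft_force: [-0.3, 0.6, -1.5]
grip_width: 0.0251
gripper_force: 39.6
t: 9.43
tool_pos: [0.4506, -0.1795, 0.2561]
tcp_rot: [[0.12, 0.993, 0.002], [0.993, -0.12, -0.001], [-0.0, 0.002, -1.0]]
ft_force: [-1.2, -0.2, -1.8]
grip_width: 0.0249
gripper_force: 39.7
9.425 [ 0.45061155 -0.17947211  0.2561129 ]
side probe_tip [([0.4489, -0.1809, 0.1532], 0.66)]
side probe_grip []
side probe [([0.4493, -0.1798, 0.2372], 0.6), ([0.4494, -0.1792, 0.1022], 0.47)]
side cup_rim [([0.4509, -0.1814, 0.1016], 0.75), ([0.6418, -0.333, -0.0004], 0.43)]
side cup [([0.4503, -0.179, -0.0019], 0.76)]
top probe_tip [([0.4479, -0.1768, 0.1517], 0.7), ([0.4477, -0.1821, 0.2733], 0.57)]
top probe_grip [([0.4497, -0.184, 0.2765], 0.6)]
top probe [([0.5392, 0.3802, 0.0004], 0.38)]
top cup_rim [([0.4514, -0.1781, 0.1019], 0.97)]
top cup [([0.449, -0.1803, 0.0064], 0.69)]
[([0.4533, -0.178, 0.1019], 0.74), ([0.4461, -0.1806, 0.1492], 0.58)]
```

View pics/c.png

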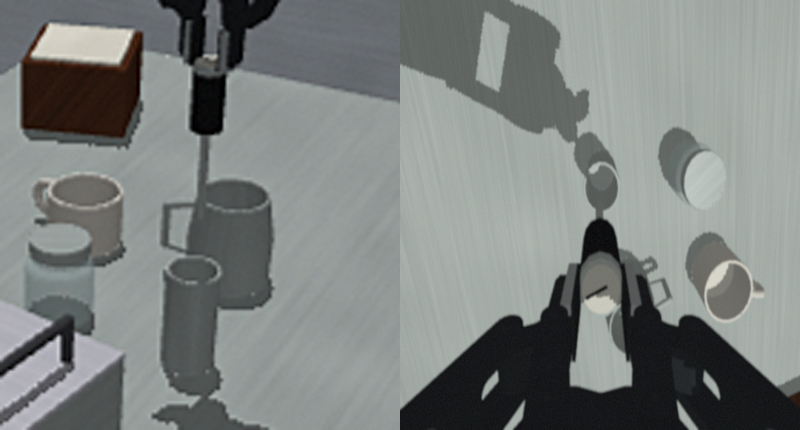

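The side crop (left half) shows the stem straight above the cup's mouth at (192,270). The wrist half shows the tip in line with the mouth at (600,185). I'll shift +3 mm along tool y and lower.

```bash
python3 -m crank '[0,0.015,0.1,0,0, 0,0.015,0.25,0,0, 0,0.015,0.4,0,0,0,0.015,0.55,0,0,0,0.015,0.65,0,0,0,0.015,0.68,0,0,0,0.015,0.68,0,0]' && python3 -m crank '[0,0,0.01,0,0,0,0,0.015,0,0,0,0,0.015,0,0]';python3 -m crank '[0,0,0.01,0,0,0,0,0.01,0,0,0,0,0.01,0,0]'
```

```text
t: 11.05
tool_pos: [0.4528, -0.1804, 0.1189]
tcp_rot: [[0.121, 0.993, 0.0], [0.993, -0.121, -0.0], [-0.0, 0.0, -1.0]]
ft_force: [0.3, -0.2, -1.7]
grip_width: 0.0252
gripper_force: 39.7
t: 11.42
tool_pos: [0.4528, -0.1804, 0.1158]
tcp_rot: [[0.121, 0.993, 0.0], [0.993, -0.121, -0.0], [-0.0, 0.0, -1.0]]
ft_force: [0.3, 0.7, -0.6]
grip_width: 0.0248
gripper_force: 39.7
t: 11.8
tool_pos: [0.4527, -0.1804, 0.1136]
tcp_rot: [[0.121, 0.993, -0.0], [0.993, -0.121, 0.0], [0.0, -0.0, -1.0]]
ft_force: [-0.8, -0.1, -1.2]
grip_width: 0.0247
gripper_force: 39.7
```

```bash
python3 -m crank '[0,0,0.01,0,0,0,0,0.01,0,0,0,0,0.01,0,0]'; python3 -m crank '[0,0,0.01,0,0,0,0,0.01,0,0,0,0,0.01,0,0]';python3 - <<'E'
from h import *
look(["probe","cup_rim","probe_tip","cup"],cams=("side",),save="d")
a=cv2.imread("pics/d_side.png")[100:230,260:400];cv2.imwrite("pics/d.png",cv2.resize(a,(560,520),interpolation=cv2.INTER_CUBIC))
E
```

```text
t: 12.18
tool_pos: [0.4527, -0.1804, 0.1116]
tcp_rot: [[0.121, 0.993, 0.0], [0.993, -0.121, -0.0], [0.0, 0.0, -1.0]]
ft_force: [-0.8, -0.2, -1.3]
grip_width: 0.0246
gripper_force: 39.7
t: 12.55
tool_pos: [0.4529, -0.1805, 0.1099]
tcp_rot: [[0.121, 0.993, 0.001], [0.993, -0.121, -0.0], [-0.0, 0.001, -1.0]]
ft_force: [-0.2, -0.9, 4.3]
grip_width: 0.0249
gripper_force: 40.3
side probe [([0.4524, -0.1805, 0.0933], 0.62)]
side cup_rim [([0.4495, -0.1782, 0.1005], 0.84)]
side probe_tip []
side cup [([0.449, -0.1786, -0.0001], 0.73)]
```

View pics/d.png

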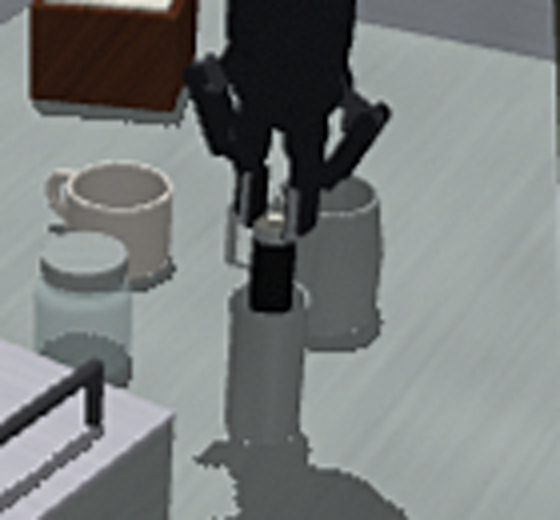

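The side crop shows the handle (272,270) seated in the cup's mouth, and the rise in force says the tip is on the floor. Releasing and lifting off.

```bash
python3 -m crank '[0,0,0,0,0.35,0,0,0,0,0.45,0,0,0,0,0.6,0,0,0,0,0.8,0,0,0,0,1,0,0,0,0,1,0,0,0,0,1,0,0,0,0,1]' && python3 -m crank '[0,0,-0.1,0,1,0,0,-0.3,0,1,0,0,-0.6,0,1,0,0,-0.9,0,1,0,0,-0.9,0,1,0,0,-0.9,0,1]'
python3 - <<'E'
from h import *
look(["probe","probe_grip","cup","lid_handle","lid_hinge"],save="e")
a=cv2.imread("pics/e_side.png")[100:230,260:400];cv2.imwrite("pics/e.png",cv2.resize(a,(560,520),interpolation=cv2.INTER_CUBIC))
E
```

```text
t: 13.8
tool_pos: [0.4527, -0.1804, 0.1096]
tcp_rot: [[0.121, 0.993, 0.0], [0.993, -0.121, 0.0], [0.0, 0.0, -1.0]]
ft_force: [0.2, -0.4, -0.1]
grip_width: 0.0853
gripper_force: 0.0
t: 14.55
tool_pos: [0.4525, -0.1803, 0.2889]
tcp_rot: [[0.121, 0.993, -0.001], [0.993, -0.121, 0.0], [0.0, -0.001, -1.0]]
ft_force: [0.2, 1.6, 0.1]
grip_width: 0.0852
gripper_force: 0.0
side probe [([0.4518, -0.1837, 0.0931], 0.66)]
side probe_grip [([0.4519, -0.1834, 0.131], 0.61)]
side cup [([0.4539, -0.18, -0.002], 0.76), ([0.63, 0.0801, 0.1273], 0.68)]
side lid_handle [([0.4634, 0.1001, 0.1725], 0.92)]
side lid_hinge [([0.6327, 0.0792, 0.1344], 0.68)]
top probe [([0.4488, -0.175, 0.0962], 0.64)]
top probe_grip [([0.447, -0.183, 0.1306], 0.45), ([0.45, -0.1771, 0.097], 0.35)]
top cup [([0.447, -0.1806, 0.0039], 0.77)]
top lid_handle [([0.4647, 0.1043, 0.1732], 0.96)]
top lid_hinge [([0.631, 0.0776, 0.1316], 0.56)]
```

View pics/e.png

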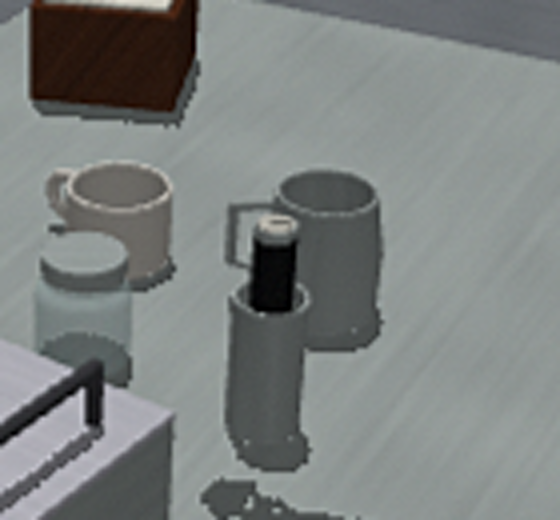

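The probe stands by itself in the upright cup (handle at (272,270)). Next is the lid handle.

```bash
python3 -m crank '[0.3,-0.02,0,0,1,0.6,-0.05,0,0,1,1,-0.08,0,0,1,1,-0.08,0,0,1,1,-0.08,0,0,1,1,-0.08,0,0,1]' && python3 -m crank '[0.3,-0.03,0,0,1,0.41,-0.03,0,0,1,0.41,-0.03,0,0,1,0.41,-0.03,0,0,1]'
python3 - <<'E'
from h import *
s=get_state();R=np.array(s["tcp_rot"]);im=optics.read_camera("wrist");cv2.imwrite("pics/f.png",im["img"][:,:,::-1])
for n in ("lid_handle","lid_hinge"):
  for d in optics.spot_point(im,n)[:1]: print(n,d["xyz"],d["p"],"tool",((np.array(d["xyz"])-s["tool_pos"])@R).round(4))
E
```

```text
t: 15.9
tool_pos: [0.461, 0.0194, 0.2896]
tcp_rot: [[0.122, 0.993, -0.0], [0.993, -0.122, -0.0], [-0.0, -0.0, -1.0]]
ft_force: [-0.7, -0.3, -0.9]
grip_width: 0.0857
gripper_force: 0.0
t: 16.4
tool_pos: [0.4651, 0.101, 0.2895]
tcp_rot: [[0.122, 0.993, -0.0], [0.993, -0.122, -0.0], [-0.0, -0.0, -1.0]]
ft_force: [-0.3, -0.5, 0.2]
grip_width: 0.0856
gripper_force: 0.0
lid_handle [0.4628, 0.1053, 0.172] 0.68 tool [ 0.004  -0.0028  0.1175]
lid_hinge [0.6304, 0.0818, 0.1306] 0.97 tool [0.0012 0.1664 0.1589]
```

View pics/f.png

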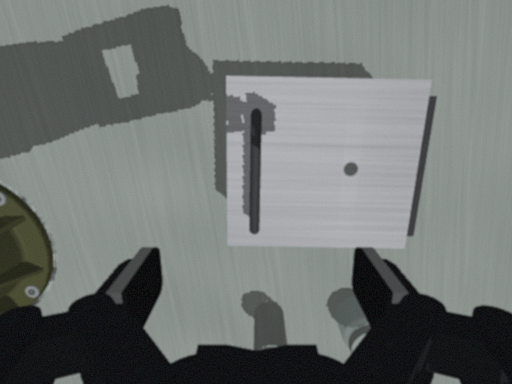

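The wrist view shows the bar vertical at column 255, centred between the fingers, and the empty hole at (350,169). Lowering and pinching.

```bash
python3 -m crank '[0,0,0.2,0,1,0,0,0.4,0,1,0,0,0.6,0,1,0,0,0.68,0,1,0,0,0.68,0,1,0,0,0.68,0,1]' 60 && python3 -m crank '[0,0,0,0,0.5,0,0,0,0,0.2,0,0,0,0,0,0,0,0,0,0,0,0,0,0,0,0,0,0,0,0,0,0,0,0,0,0,0,0,0,0]'; python3 -c "
import numpy as np
r=np.hypot(170,41);a=np.arctan2(41,170)
for d in range(0,51,5):
  t=a+np.radians(d);print(d,round((170-r*np.cos(t))/200,3),round(-(r*np.sin(t)-41)/200,3))"
```

```text
t: 17.3
tool_pos: [0.4658, 0.1022, 0.1551]
tcp_rot: [[0.121, 0.993, 0.002], [0.993, -0.121, 0.0], [0.001, 0.002, -1.0]]
ft_force: [0.5, 0.2, 0.1]
grip_width: 0.0854
gripper_force: 0.0
t: 18.3
tool_pos: [0.465, 0.1022, 0.1536]
tcp_rot: [[0.121, 0.993, -0.0], [0.993, -0.121, -0.0], [-0.0, -0.0, -1.0]]
ft_force: [-0.1, 0.2, -0.4]
grip_width: 0.0003
gripper_force: 0.0
0 -0.0 -0.0
5 0.021 -0.073
10 0.049 -0.144
15 0.082 -0.213
20 0.121 -0.278
25 0.166 -0.34
30 0.216 -0.398
35 0.271 -0.45
40 0.331 -0.498
45 0.394 -0.541
50 0.461 -0.578
```

Run:
```python
from h import *
s=get_state();print(s["grip_width"],s["gripper_force"],s["tool_pos"],s["t"])
look(["lid_handle","lid_hinge"],save="g")
im=optics.read_camera("wrist")["img"][:,:,::-1]
a=cv2.imread("pics/g_side.png")[110:310,160:360]
cv2.imwrite("pics/g.png",np.hstack([cv2.resize(a,(400,400),interpolation=cv2.INTER_CUBIC),cv2.resize(im,(400,400))]))
```

```text
0.00031156506238819257 0.0 [0.46498057 0.10221138 0.15357608] 18.3
side lid_handle [([0.4609, 0.1015, 0.1708], 0.86)]
side lid_hinge [([0.6304, 0.0812, 0.129], 0.78)]
top lid_handle []
top lid_hinge [([0.6288, 0.0758, 0.1302], 0.83)]
```

View pics/g.png

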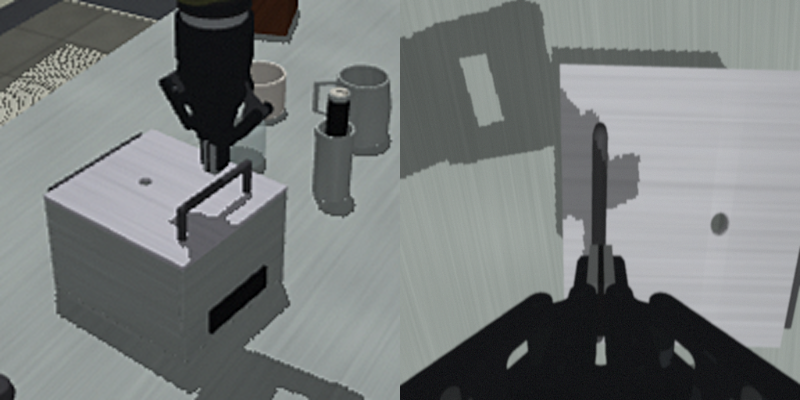

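The side half shows the shut fingertips at (214,172), above and not around the bar's middle at (216,187). I'll measure the real fingertip height against the TCP reading.

Run:
```python
from h import *
s=get_state();im=optics.read_camera("side");w=optics.read_camera("wrist")
R=np.array(im["orientation"]);o=np.array(im["origin"])
def pr(p,R=R,o=o,im=im):
    q=R.T@(np.array(p)-o);return (im["fx"]*q[0]/q[2]+im["cx"],im["fy"]*q[1]/q[2]+im["cy"])
T=np.array(w["tool_from_camera"]);Rt=np.array(s["tcp_rot"]);Rw=Rt@T[:3,:3];ow=Rt@T[:3,3]+s["tool_pos"]
for z in (.1536,.1726,.185,.195,.205):
    p=[.465,.1022,z];a=np.array(pr(p));b=np.array(pr(p,Rw,ow,w))
    print(z,"side crop",((a-[160,110])*2).round(),"wrist crop",(b*[400/512,400/384]+[400,0]).round())
b=[.464,.102,.171];print("bar side",((np.array(pr(b))-[160,110])*2).round(),"wrist",(np.array(pr(b,Rw,ow,w))*[400/512,400/384]+[400,0]).round())
print(T.round(3).tolist(),im["origin"])
```

```text
0.1536 side crop [213. 197.] wrist crop [601. 233.]
0.1726 side crop [213. 182.] wrist crop [601. 247.]
0.185 side crop [213. 172.] wrist crop [601. 257.]
0.195 side crop [213. 164.] wrist crop [601. 267.]
0.205 side crop [213. 156.] wrist crop [601. 278.]
bar side [214. 184.] wrist [599. 246.]
[[-0.0, -0.959, -0.282, 0.072], [1.0, -0.0, -0.0, -0.0], [-0.0, -0.282, 0.959, -0.18], [0.0, 0.0, 0.0, 1.0]] [0.04123482 0.82011197 0.73671743]
```

Both cameras put the shut fingertips near z = 0.185, about 30 mm short of the reported TCP (0.154), so the pinch closed above the bar. I'll reopen, go 29 mm lower and pinch again.

```bash
python3 -m crank '[0,0,0,0,0.5,0,0,0,0,1,0,0,0,0,1,0,0,0,0,1,0,0,0,0,1,0,0,0.05,0,1,0,0,0.1,0,1,0,0,0.145,0,1,0,0,0.145,0,1]' 60 && python3 -m crank '[0,0,0,0,0.5,0,0,0,0,0.2,0,0,0,0,0,0,0,0,0,0,0,0,0,0,0,0,0,0,0,0,0,0,0,0,0,0,0,0,0,0]'
```

```text
t: 19.88
tool_pos: [0.4645, 0.1022, 0.1237]
tcp_rot: [[0.121, 0.993, -0.002], [0.993, -0.121, -0.0], [-0.0, -0.002, -1.0]]
ft_force: [-0.1, -0.9, 0.0]
grip_width: 0.0853
gripper_force: 0.0
t: 20.88
tool_pos: [0.4634, 0.1024, 0.1248]
tcp_rot: [[0.121, 0.993, -0.004], [0.993, -0.121, 0.0], [-0.0, -0.004, -1.0]]
ft_force: [-15.0, 1.7, 11.7]
grip_width: 0.0077
gripper_force: 59.0
```

Bar gripped. Lifting along the arc to 15° first, then checking.

```bash
python3 -m crank '[0,0.008,-0.03,0,0,0,0.021,-0.073,0,0,0,0.035,-0.11,0,0,0,0.049,-0.144,0,0,0,0.065,-0.18,0,0,0,0.082,-0.213,0,0,0,0.082,-0.213,0,0,0,0.082,-0.213,0,0]'
python3 - <<'E'
from h import *
look(["lid_handle","lid_hinge"])
E
```

```text
t: 21.88
tool_pos: [0.4786, 0.1002, 0.1667]
tcp_rot: [[0.121, 0.993, -0.007], [0.993, -0.121, -0.0], [-0.001, -0.007, -1.0]]
ft_force: [-22.5, -0.1, 7.5]
grip_width: 0.0075
gripper_force: 59.0
side lid_handle [([0.4767, 0.1, 0.2127], 0.88), ([0.6432, -0.3273, -0.0018], 0.41)]
side lid_hinge [([0.6298, 0.0764, 0.1258], 0.96), ([0.594, -0.1915, 0.0005], 0.53)]
top lid_handle []
top lid_hinge [([0.6317, 0.0759, 0.1327], 0.67)]
```

```bash
python3 -m crank '[0,0,-0.03,0,0,0,0.027,-0.065,0,0,0,0.048,-0.096,0,0,0,0.072,-0.127,0,0,0,0.096,-0.157,0,0,0,0.122,-0.185,0,0,0,0.149,-0.211,0,0,0,0.177,-0.237,0,0,0,0.177,-0.237,0,0,0,0.177,-0.237,0,0]'
```

```text
t: 23.42
tool_pos: [0.5155, 0.0951, 0.2159]
tcp_rot: [[0.121, 0.993, -0.002], [0.993, -0.121, -0.001], [-0.002, -0.002, -1.0]]
ft_force: [-16.8, -8.3, 13.5]
grip_width: 0.0072
gripper_force: 59.6
```

```bash
python3 -m crank '[0,0.02,-0.03,0,0,0,0.053,-0.055,0,0,0,0.083,-0.077,0,0,0,0.115,-0.098,0,0,0,0.148,-0.118,0,0,0,0.182,-0.136,0,0,0,0.182,-0.136,0,0,0,0.182,-0.136,0,0,0,0.182,-0.136,0,0]'
python3 - <<'E'
from h import *
look(["lid_handle","lid_hinge","probe","cup","bin"],save="k")
E
```

```text
t: 24.55
tool_pos: [0.5521, 0.09, 0.2426]
tcp_rot: [[0.122, 0.993, -0.001], [0.992, -0.122, -0.003], [-0.003, -0.001, -1.0]]
ft_force: [-9.4, -11.8, 6.3]
grip_width: 0.0071
gripper_force: 59.4
side lid_handle [([0.5501, 0.0878, 0.2866], 0.74)]
side lid_hinge [([0.6309, 0.0802, 0.1311], 0.79)]
side probe [([0.4509, -0.1817, 0.0914], 0.5)]
side cup [([0.4518, -0.1799, -0.0009], 0.77)]
side bin [([0.5326, 0.0998, 0.0023], 0.82)]
top lid_handle [([0.5504, 0.094, 0.2866], 0.67), ([0.4519, -0.1785, 0.0957], 0.37)]
top lid_hinge []
top probe [([0.4485, -0.1749, 0.0934], 0.77)]
top cup [([0.4505, -0.1794, 0.0044], 0.69)]
top bin []
```

View pics/k_side.png

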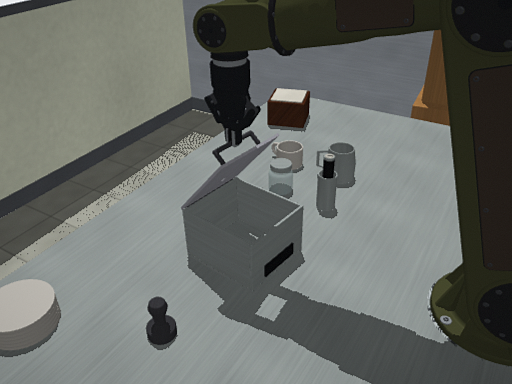

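The side view shows the lid held open at about 50°, with the bar gripped at (235,148) at z = 0.287, as expected for 50°. The probe stands in the cup at (328,180) and the bystanders are untouched.

```bash
python3 -c "
from station import manip; print(manip.sign_off())"
```

```text
the job is handed in; nothing more can be done
None
```

The job is handed in: the thermometer stands by itself in the upright slim cup, and the arm is still holding the well's lid open at about 50°. It took about 25 s of the 54 s; the first pinch on the handle missed and the second held.

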